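# Swap lamp head and battery between charger and bracket, then set the dimmer sleeve to 7

### The arm

A 6-joint arm with a two-finger parallel gripper is mounted at the origin on the work surface. World frame = base frame: x ahead of the robot, y to its left, z up, the work surface at z = 0. Lengths are in m, angles in degrees, forces in N, time in s.
With the tool pointing down it reaches from about 0.4 to 0.825 m from the base axis. Payload 7 kg.
Tool frame: the origin (TCP) lies midway between the tips of the shut fingers; the grasp point (between the pads) lies ctrl.grasp_offset behind it (ctrl.grasp_offset is the distance from the TCP to the grasp point, in m); z points along the fingers, y is the line along which they close (so a half turn about z gives the same grasp; the last joint's range is limited). The gripper opens to 88 mm and grips with 3 to 60 N. Pads are 19 mm wide; open, the fingers measure 130 mm over their backs; the gripper's body (78 mm by 193 mm) begins 47 mm behind the grasp point.
Start: joints at [82.454, 20.546, 0.682, 0, -70.136, -16.507], TCP at [0.275, 0.616, 0.227] pointing down, gripper open.
Joint ranges: [-176.03, 176.03], [-82.01, 121.73], [-58.28, 71.71], [-173.87, 95.51], [-174.79, -0.11], [-173.66, 173.66]. Speed limits (degrees/s): [136.94, 136.94, 172.46, 180, 180, 180].

### API

Orientations are given as [roll, pitch, yaw] about the fixed x, y, z axes, in that order (R = Rz(yaw) Ry(pitch) Rx(roll)).
In Python, from plant import ctrl gives the robot as it stands. The module is installed in compiled form; this text tells all that it offers.
- The arm moves only by the tool send_rows, never from a script. Its argument "increments" is a list that holds one entry, the list of rows, each a list of 4 numbers: the shift along the world's x, y, z normalised to -1 to 1, where 1 is 0.2 m, then the turn about the world's z normalised to -1 to 1, where 1 is 1.5 rad. In form: [[[x, y, z, roll], ...]]. A call has 1 to 12 rows; each row is the pose to reach, as a shift and turn from the pose commanded when the call began; what a row does not reach only later rows make up. A row lasts 1/8 s, in which the tool goes at most 62.5 mm and 10.7 degrees, less where a joint would pass 70% of its speed; a pose out of reach is approached as far as the arm can. A call with a number of a shift or a turn outside -1 to 1 is refused whole. A call with a gripper value outside its range is refused whole. "jaw" is the opening, from 0 (shut) to 1 (fully open), set as the call begins (left out, the last holds). The fingers move at their own pace and stop on an object; the grip force is fixed at half the most. Time passes only in rows, so rows that repeat a pose let the fingers close. It gives the time, the measured TCP pose, the force, the opening and the grip force at its end, in the units of the state.
- ctrl.get_obs(): the state, without advancing time (a new reading comes with each control period).
- ctrl.snapshot(name): name is "scene" or "side" or "wrist"; returns the picture (480x640x3 uint8, red, green, blue); there is no depth.
- ctrl.calibration(name): a dict with "mtx" (3x3 intrinsics, pixels), "eye" and "attitude" of the camera in the world. Camera axes: x right, y up, looking along -z (the intrinsics and any distortion apply to the point x, -y, -z); pixel columns grow to the right and rows downward; lengths in m; the calibration is good to about 2 mm. A picture is of the moment at which its call begins: read the wrist's pose just before it. calibration takes no time and is no camera call; for the wrist camera it gives the pose at the moment of the call.
- ctrl.close_job(): hands the job in; it is judged then, once.
Trained networks look in the newest picture that a camera, given by its name, has taken for a name from the list of things; names that differ only in an ending like _2 or _b are one class to them, and where a whole thing is asked for, a point or a joint stands for the part that bears it (a point fixed in the world has none). Each returns a list of dicts, best first, with "conf" (0 to 1); they miss things now and then, are a little off and sometimes report something else, mostly with a low value. They report only what shows in the picture. A call takes as long as a camera call. They do not tell look-alikes from the thing itself.
- ctrl.trace(thing, camera): "mask" (480x640 bool, what is visible of it) and "bbox" ([left, top, right, bottom] in pixels, round what is visible of it).
- ctrl.spot_point(thing, camera): "pixel" ([row, column] in pixels: a listed point, or the origin of a listed thing).
The state is a dict: "clock": time; "joint_pos": joint angles; "qvel": joint speeds; "tau": joint torques, N m; "tool_pos": TCP position; "orientation": TCP orientation; "force": force on the tool from outside, world axes, zero at the start; "moment": the same for the moment, N m; "opening": finger opening in m; "gripper_force": force on a finger pad.
Only numpy, scipy, OpenCV 4.12 (cv2) and the standard library are available. Lean on these libraries where they do the work, as an engineer would, in place of code of your own. Each camera call takes 0.05 s, during which the arm holds its last target. There are 200 camera calls.

### The job

The lamp head has finished charging and a flat battery is sitting in the lamp bracket: swap the two, so that the battery stands fully home in the charger and the lamp stands fully home in the bracket with its lens looking out of the bracket's open side away from the robot, and set the lamp's clicking dimmer sleeve to 7. Carry the lamp by its square body, never by the sleeve, and leave the tumbler of pencils, the saucer, the matchbox and the roll of tape undisturbed and standing where they are.

Things in the scene. Friction and masses are not known exactly. Their poses are not given: they have to be found in the camera images.
- lamp: lamp head, loose, 0.3-0.7 kg: black block 56 x 56 x 70 mm tall, flat round lens (44 mm) in its +x side, dimmer sleeve on top (99 mm in all). Origin: centre of underside, z up, +x out of the lens. White nib on the deck's edge above the lens: the scale's index. Starts in the charger, lens facing a cheek (lamp +x = charger +y). Unless it stands in a pocket, turning the sleeve turns the whole lamp
- lens (a point): centre of the lens on the lamp's +x face, 28 mm in front of the lamp's axis and 38 mm above its underside
- dimmer (a joint): sleeve angle, rad: clicks every 0.4189 (24 degrees) at numbers 0 to 9 (7 = 2.932), stops just beyond. Clockwise from above raises it. White ticks on its skirt (49 mm across, 70-75 mm above the lamp's underside) are the numbers, running counterclockwise: 0 and 5 broad, the rest thin, blank after 9; the tick at the nib is the value. Takes under 0.1 N m
- collar: the part of the dimmer sleeve to grip: an upright ribbed aluminium cylinder 36 mm across and 24 mm tall (75 to 99 mm above the lamp's underside), origin at the centre of its lower end on the lamp's axis; a black line on its flat top points from the axis (along its +x) to number 0
- collar_top (a point): centre of the sleeve's flat top, 99 mm above the lamp's underside
- battery: flat battery, loose, 0.28 to 0.56 kg: a grey square block 56 x 56 mm and 62 mm tall with a small raised terminal block (32 x 22 mm, up to 72 mm) on top. Origin at the centre of its underside, z up. It fits a pocket any of the four ways round. At the start it stands in the bracket
- charger: white charger, fixed: base 84 x 90 x 12 mm, square pocket 62 mm wide between cheeks at +y and -y (56 mm long, 8 mm thick, straight to 68 mm, flaring out to 79 mm above the table); +x and -x sides open for fingers above 10 mm high lips. Low power block (26 mm high) outside the +y cheek, to 88 mm from the centre. Origin: centre of underside, on the table
- charger_seat (a point): centre of the charger pocket's floor, 12 mm above the table
- mount: lamp bracket, fixed: dark steel round base 112 mm across, 12 mm thick, carrying the same pocket as the charger's: cheeks at its +y and -y (to 79 mm above the table), 10 mm lips at the open +x and -x sides. Its +x open side is the one away from the robot. Origin at the centre of its underside on the table
- mount_seat (a point): centre of the bracket pocket's floor, 12 mm above the table
- tumbler: clear plastic tumbler of pencils, bystander: 68 mm across the rim, 95 mm tall, pencils spread to 50 mm across and stand up to 158 mm. Origin at the centre of its underside
- saucer: white saucer, bystander: 124 mm across, 18 mm tall. Origin at the centre of its underside
- matchbox: large matchbox, bystander: 110 (x) x 64 (y) x 20 mm, lying flat. Origin at the centre of its underside
- tape: roll of tape, bystander: ring 104 mm across, 76 mm hole, 48 mm tall, lying flat. Origin at the centre of its underside
Mind the look-alikes: they are no part of the job. What is shaped like the battery but blue is not meant.

How it is judged (in metres and radians):
At the end, for the whole second after the job is handed in: lamp upright on the bracket pocket's floor (within 9 mm, at most 4 mm up), lens towards the bracket's +x side; battery likewise on the charger pocket's floor, any way round; dimmer at 7 (2.932 rad, within 0.13); both at rest; bystanders within 30 mm of their starts and upright (distance between lamp and mount_seat below 0.009 m and z of lamp in the frame of mount_seat below 0.004 m and angle between each of lamp, battery's own z axis and vertical below 0.06 rad and x of lens in the frame of mount above 0.018 m and distance between battery and charger_seat below 0.009 m and z of battery in the frame of charger_seat below 0.004 m and value of joint dimmer between 2.80215 and 3.06215 rad and linear speed of each of lamp, battery below 0.02 m/s and distance of each of tumbler, saucer, matchbox, tape from where it was at the start of the episode below 0.03 m and angle between each of tumbler, saucer, matchbox, tape's own z axis and vertical below 0.2 rad); the robot touches nothing.
It fails at once if the lamp is carried by its dimmer sleeve (contact force between the fingers and collar above 1.5 N and height (world z) of lamp above 0.03 m).
It fails at once if the tumbler is shoved more than 30 mm or tipped (distance of tumbler from where it was at the start of the episode above 0.03 m or angle between tumbler's own z axis and vertical above 0.3 rad).
It fails at once if the saucer is shoved more than 30 mm or tipped (distance of saucer from where it was at the start of the episode above 0.03 m or angle between saucer's own z axis and vertical above 0.3 rad).
It fails at once if the matchbox is shoved more than 30 mm or tipped (distance of matchbox from where it was at the start of the episode above 0.03 m or angle between matchbox's own z axis and vertical above 0.3 rad).
It fails at once if the tape is shoved more than 30 mm or tipped (distance of tape from where it was at the start of the episode above 0.03 m or angle between tape's own z axis and vertical above 0.3 rad).
It also fails if it takes over 72 s, if anything falls off the work surface, if the arm or the gripper's body presses on something with over 40 N, if the wrist force passes 120 N, or if a joint passes its speed limit or range.

## Working session

There is one attempt and no reset: what is moved stays moved. The work goes in short steps, Python scripts to look and compute and a tool call to move; the robot and the scene stay as the last step left them, time stands still between calls to the robot, and variables do not carry over. Pictures are saved under pics/ and viewed, at most 10 in all, crops included, and the job is handed in when it is done.

Besides the shell and the picture viewer there is one more tool, called after "Call:" as name(argument=value, ...) on one line, values as JSON. send_rows: Moves the arm, as the interface text tells. Its arguments: {"type":"object","properties":{"increments":{"type":"array"},"jaw":{"type":"number"}},"required":["increments"]}

```bash
mkdir -p pics
cat > h.py <<'E'
import numpy as np, cv2, json
from plant import ctrl
def snap(n,f=None):
    im=ctrl.snapshot(n)
    if f: cv2.imwrite('pics/'+f,im[:,:,::-1])
    return im
def ray(n,px,z,c=None):  # px=(row,col) -> world point at height z
    c=c or ctrl.calibration(n); K=np.array(c['mtx']); R=rot(c['attitude']); e=np.array(c['eye'])
    d=np.linalg.inv(K)@[px[1],px[0],1]; d=R@[d[0],-d[1],-d[2]]
    return e+d*(z-e[2])/d[2]
def rot(a):
    a=np.array(a,float)
    if a.shape==(3,3): return a
    from scipy.spatial.transform import Rotation as r
    return r.from_euler('xyz',a,degrees=True).as_matrix()
def proj(n,p,c=None):
    c=c or ctrl.calibration(n); K=np.array(c['mtx']); R=rot(c['attitude'])
    q=R.T@(np.array(p)-c['eye']); u=K@[q[0],-q[1],-q[2]]; return u[1]/u[2],u[0]/u[2]
E
python3 - <<'E'
from h import *
print(ctrl.get_obs(), ctrl.grasp_offset)
for n in ['scene','side','wrist']:
    print(n,ctrl.calibration(n)); snap(n,n+'0.png')
    for t in ['lamp','battery','charger','mount','tumbler','saucer','matchbox','tape']:
        print(t,[(d['bbox'],round(d['conf'],2)) for d in ctrl.trace(t,n)][:4]) if n!='wrist' else 0
    for t in ['collar_top','lens','battery','charger_seat','mount_seat','charger','mount','tumbler','saucer','matchbox','tape']:
        print(t,[([round(float(x)) for x in d['pixel']],round(d['conf'],2)) for d in ctrl.spot_point(t,n)][:4]) if n!='wrist' else 0
import cv2
E
```

```text
{'clock': 0.0, 'joint_pos': array([ 8.24536673e+01,  2.05916042e+01,  6.35605658e-01, -2.26917786e-02,
       -7.01339951e+01, -1.65050641e+01]), 'qvel': array([-0.01381981, -0.04780448,  0.10807368, -0.1060496 ,  0.03951315,
        0.04516053]), 'tau': array([ 2.21019204e-04, -5.82716596e+01,  2.93053347e+01,  6.99751407e+00,
        6.99750308e-03, -1.34531742e-04]), 'tool_pos': array([0.27493275, 0.61595733, 0.22562659]), 'orientation': array([ 1.79907654e+02, -5.11722892e-03, -2.40591206e+01]), 'force': array([-0.58482804,  0.16337244,  0.19319733]), 'moment': array([-0.045689  ,  0.02505654, -0.04031009]), 'gripper_force': 0.0, 'opening': 0.08773762869275317} 0.0188
scene {'mtx': array([[520.57961593,   0.        , 314.69014368],
       [  0.        , 520.57961593, 237.64548773],
       [  0.        ,   0.        ,   1.        ]]), 'eye': array([ 1.52383181, -0.15187338,  0.70864382]), 'attitude': array([57.99163535,  0.75348405, 75.79079507])}
lamp [([159.6, 244.4, 194.0, 295.1], 0.57), ([167.8, 245.5, 182.0, 264.2], 0.34)]
battery [([423.6, 210.7, 453.9, 245.2], 0.82), ([373.
[... 1456 characters left out ...]
tape [([195.1, 251.5, 252.4, 306.2], 0.58)]
collar_top [([162, 343], 0.55)]
lens [([188, 337], 0.86), ([190, 344], 0.37)]
battery [([366, 305], 0.94), ([445, 297], 0.67)]
charger_seat [([191, 343], 0.84), ([161, 343], 0.45)]
mount_seat []
charger [([198, 343], 0.72)]
mount [([368, 305], 0.81)]
tumbler [([212, 261], 0.58)]
saucer [([278, 398], 0.87)]
matchbox [([292, 341], 0.65)]
tape [([287, 223], 0.93)]
wrist {'mtx': array([[419.89905284,   0.        , 320.80020358],
       [  0.        , 419.89905284, 232.00408463],
       [  0.        ,   0.        ,   1.        ]]), 'eye': array([0.33805683, 0.58724043, 0.38426434]), 'attitude': array([-1.47282174e+01, -1.22794279e-02, -1.13989077e+02])}
```

View pics/scene0.png

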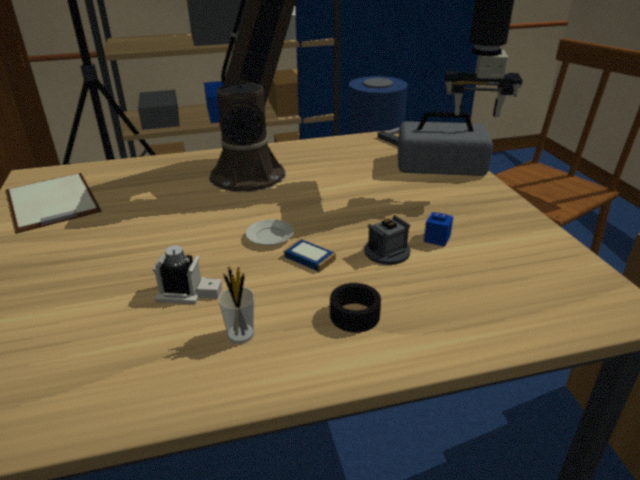

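View pics/side0.png

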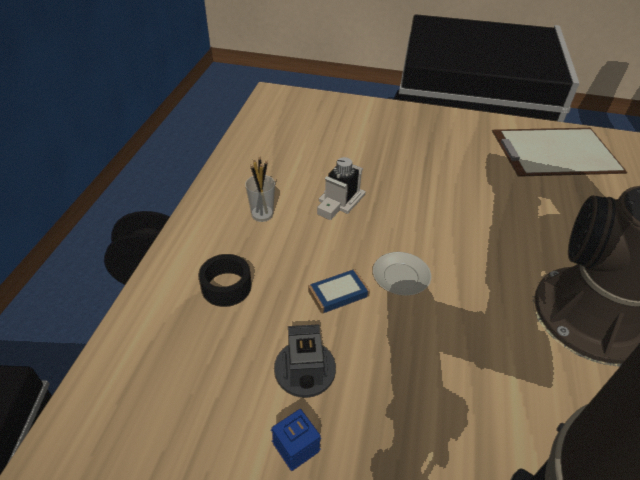

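Run:
```python
from h import *
for n,l in {'scene':dict(charger=(294,185,0),mount=(255,387,0),collar=(249,173,.111),lens=(272,189,.05),batt=(246,387,.012),blue=(236,434,0),tumbler=(336,241,0),saucer=(238,271,0),matchbox=(258,313,0),tape=(316,353,0)),
 'side':dict(charger=(198,343,0),mount=(368,305,0),collar=(162,343,.111),lens=(188,337,.05),batt=(366,305,.012),blue=(445,297,0),tumbler=(212,261,0),saucer=(278,398,0),matchbox=(292,341,0),tape=(287,223,0))}.items():
  for k,v in l.items(): print(n,k,ray(n,v[:2],v[2]).round(3))
```

```text
scene charger [ 0.573 -0.215  0.   ]
scene mount [0.546 0.267 0.   ]
scene collar [ 0.559 -0.224  0.111]
scene lens [ 0.564 -0.199  0.05 ]
scene batt [0.526 0.274 0.012]
scene blue [0.496 0.415 0.   ]
scene tumbler [ 0.739 -0.113  0.   ]
scene saucer [0.394 0.009 0.   ]
scene matchbox [0.511 0.091 0.   ]
scene tape [0.74  0.119 0.   ]
side charger [ 0.562 -0.224  0.   ]
side mount [0.537 0.266 0.   ]
side collar [ 0.568 -0.22   0.111]
side lens [ 0.574 -0.197  0.05 ]
side batt [0.536 0.269 0.012]
side blue [0.515 0.407 0.   ]
side tumbler [ 0.743 -0.122 -0.   ]
side saucer [0.397 0.007 0.   ]
side matchbox [0.508 0.074 0.   ]
side tape [0.749 0.122 0.   ]
```

The choice for the battery lies between the grey block in the bracket, at scene (246,387) and side (366,305), and the blue block, at scene (236,434) and side (445,297). I take the grey one. The only lamp is in the charger, at scene (249,173). Next I look at both stations with the wrist camera.

Run:
```python
from h import *
c=ctrl.calibration('wrist');o=ctrl.get_obs();R=rot(c['attitude']);d=R@[0,0,-1]
Rt=rot(o['orientation']);print('eye in tool',Rt.T@(c['eye']-o['tool_pos']),'dir tool',Rt.T@d, Rt.round(2))
```

```text
eye in tool [ 0.06936616  0.00096267 -0.15770675] dir tool [-2.54260948e-01  4.68507975e-04  9.67135539e-01] [[ 0.91 -0.41  0.  ]
 [-0.41 -0.91 -0.  ]
 [ 0.    0.   -1.  ]]
```

Call:
send_rows(increments=[[[0.22,-0.29,0.04,0],[0.44,-0.58,0.08,0],[0.66,-0.87,0.1,0],[0.66,-0.87,0.1,0]]], jaw=1)

```text
clock: 2.55
tool_pos: [0.4086, 0.44, 0.2473]
orientation: [-180.0, -0.0, -24.1]
force: [0.1, -0.2, -0.0]
opening: 0.0879
gripper_force: 0.0
```

Call:
send_rows(increments=[[[0.22,-0.29,0,0],[0.44,-0.58,0,0],[0.66,-0.87,0,0],[0.66,-0.87,0,0],[0.66,-0.87,0,0]]])

```text
clock: 3.18
tool_pos: [0.5402, 0.2664, 0.2465]
orientation: [180.0, -0.0, -24.2]
force: [0.3, 0.5, -0.3]
opening: 0.0876
gripper_force: 0.0
```

Run:
```python
from h import *
o=ctrl.get_obs();print(o['clock'],o['tool_pos'],o['orientation'],o['joint_pos'])
c=ctrl.calibration('wrist');snap('wrist','w1.png')
for t,z in [('battery',.012),('mount',0),('mount_seat',.012)]:
  for d in ctrl.spot_point(t,'wrist')[:2]: print(t,d['pixel'],d['conf'],ray('wrist',d['pixel'],z,c))
for t in ['battery','mount']:
  for d in ctrl.trace(t,'wrist')[:2]:
    m=d['mask'].astype(np.uint8); cs=max(cv2.findContours(m,0,2)[0],key=cv2.contourArea); print(t,d['conf'],d['bbox'],cv2.minAreaRect(cs))
```

```text
3.175 [0.54023076 0.26636704 0.24650085] [ 1.79988934e+02 -4.38081465e-03 -2.42412635e+01] [ 4.48194933e+01  1.30659501e+01 -7.16430383e+00  8.57473760e-03
 -6.97785158e+01  2.09362783e+01]
battery [205.3, 320.2] 0.7 [0.53314791 0.2689126  0.012     ]
battery [275.4, 201.9] 0.66 [0.51670574 0.40504297 0.012     ]
battery 0.64 [153.2, 245.2, 234.1, 304.4] ((193.47607421875, 270.95587158203125), (72.54906463623047, 48.6501350402832), 16.50436019897461)
battery 0.6 [273.5, 165.2, 368.7, 259.9] ((319.8066711425781, 212.76589965820312), (72.66092681884766, 73.63027954101562), 46.63658142089844)
mount 0.85 [258.1, 140.3, 380.2, 274.2] ((317.7500305175781, 201.25003051757812), (115.96551513671875, 122.32946014404297), 45.0)
```

View pics/w1.png

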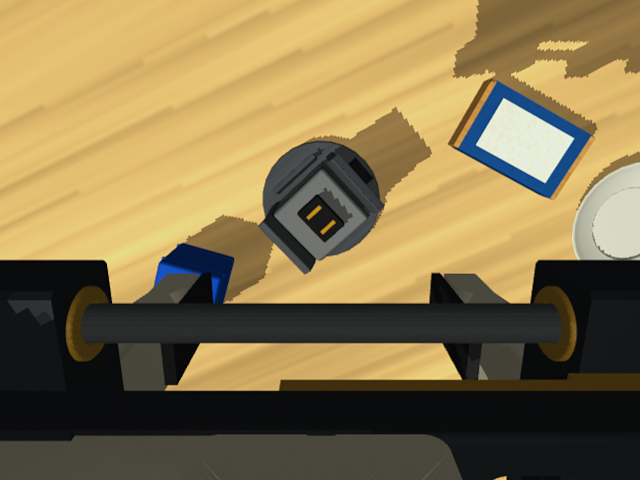

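The wrist view shows the grey battery in the dark round bracket, centred near pixel (320,212). The cheeks lie at lower-left (285,250) and upper-right (357,187), and the blue decoy is at (195,270). I check it in one close crop.

Run:
```python
import cv2
im=cv2.imread('pics/w1.png')[135:280,250:395]
im=cv2.resize(im,(580,580),interpolation=cv2.INTER_CUBIC)
im=cv2.convertScaleAbs(im,alpha=1.8,beta=20)
for i in range(0,145,20):
    cv2.putText(im,str(250+i),(i*4,10),0,.35,(0,0,255));cv2.putText(im,str(135+i),(0,i*4+4),0,.35,(0,0,255))
    cv2.line(im,(i*4,12),(i*4,18),(0,0,255));cv2.line(im,(22,i*4),(28,i*4),(0,0,255))
cv2.imwrite('pics/w1c.png',im)
```

```text
(no output)
```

View pics/w1c.png

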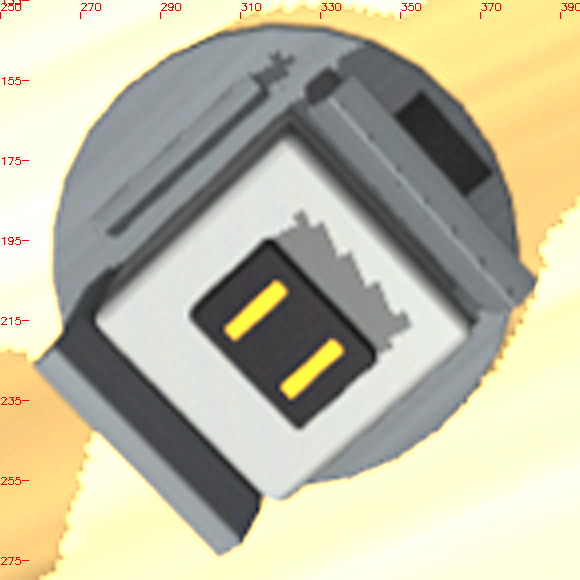

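```bash
cat >> h.py <<'E'
def quad(n,pts,z,c=None):
    P=np.array([ray(n,(p[1],p[0]),z,c)[:2] for p in pts]); r=cv2.minAreaRect((P*1000).astype(np.float32))
    print('mean',P.mean(0).round(4)); 
    for i in range(len(P)):
        e=P[(i+1)%len(P)]-P[i]; print(' edge',round(np.linalg.norm(e)*1000,1),'dir',round(np.degrees(np.arctan2(e[1],e[0])),1))
E
python3 - <<'E'
from h import *
f=lambda L:[(250+x/4,135+y/4) for x,y in L]
c=ctrl.calibration('wrist')
quad('wrist',f([(287,137),(473,326),(283,497),(96,322)]),.074,c)
quad('wrist',f([(270,240),(376,356),(298,429),(190,314)]),.084,c)
quad('wrist',f([(36,362),(222,553)]),.079,c)
quad('wrist',f([(535,283),(325,68)]),.079,c)
E
```

```text
mean [0.5344 0.2696]
 edge 53.3 dir -159.2
 edge 52.7 dir 109.5
 edge 52.8 dir 21.5
 edge 53.4 dir -70.0
mean [0.5343 0.2699]
 edge 31.0 dir -161.9
 edge 21.3 dir 110.4
 edge 31.5 dir 18.2
 edge 21.4 dir -70.9
mean [0.5224 0.3092]
 edge 54.6 dir -161.7
 edge 54.6 dir 18.3
mean [0.5504 0.2314]
 edge 58.9 dir 21.0
 edge 58.9 dir -159.0
```

Call:
send_rows(increments=[[[-0.025,0.012,-0.1,-0.12],[-0.025,0.012,-0.3,-0.24],[-0.025,0.012,-0.5,-0.36],[-0.025,0.012,-0.6,-0.48],[-0.025,0.012,-0.6,-0.535],[-0.025,0.012,-0.6,-0.535]]], jaw=1)

```text
clock: 4.22
tool_pos: [0.5338, 0.2715, 0.1264]
orientation: [180.0, -0.0, -69.9]
force: [-0.6, -0.1, 0.4]
opening: 0.0875
gripper_force: 0.0
```

Call:
send_rows(increments=[[[0,-0.003,-0.2,0],[0,-0.003,-0.4,0],[0,-0.003,-0.455,0],[0,-0.003,-0.455,0]]])

```text
clock: 4.72
tool_pos: [0.5342, 0.2705, 0.0358]
orientation: [180.0, -0.0, -69.9]
force: [0.2, 0.3, 0.5]
opening: 0.0875
gripper_force: 0.0
```

Call:
send_rows(increments=[[[0,0,0,0],[0,0,0,0],[0,0,0,0],[0,0,0,0],[0,0,0.1,0],[0,0,0.4,0],[0,0,0.65,0],[0,0,0.65,0]]], jaw=0)

```text
clock: 5.72
tool_pos: [0.5359, 0.2716, 0.1698]
orientation: [-179.6, 0.1, -70.0]
force: [-0.2, 0.4, -5.6]
opening: 0.0557
gripper_force: 29.9
```

Call:
send_rows(increments=[[[0.1,-0.28,0,0],[0.2,-0.56,0,0],[0.3,-0.84,0,0],[0.37,-1,0,0]]])

```text
clock: 6.22
tool_pos: [0.6072, 0.0673, 0.1635]
orientation: [179.8, 0.0, -70.1]
force: [-0.4, -0.1, -4.1]
opening: 0.0555
gripper_force: 29.9
```

Call:
send_rows(increments=[[[0,-0.25,0,0],[0,-0.35,-0.15,0],[0,-0.35,-0.4,0],[0,-0.35,-0.65,0],[0,-0.35,-0.72,0],[0,-0.35,-0.72,0]]])

```text
clock: 6.98
tool_pos: [0.6067, -0.0004, 0.0205]
orientation: [179.8, 0.0, -70.0]
force: [-0.4, -0.1, -4.2]
opening: 0.0559
gripper_force: 29.9
```

Call:
send_rows(increments=[[[0,0,-0.01,0],[0,0,-0.01,0]]])

```text
clock: 7.22
tool_pos: [0.6077, 0.0002, 0.0197]
orientation: [180.0, 0.0, -70.0]
force: [-1.5, 0.7, 0.5]
opening: 0.056
gripper_force: 29.9
```

Call:
send_rows(increments=[[[0,0,0,0],[0,0,0,0],[0,0,0.3,0],[0,0,0.6,0],[0,0,0.9,0],[-0.06,-0.3,1,0],[-0.12,-0.6,1,0],[-0.18,-0.9,1,0],[-0.2,-1,1,0]]], jaw=1)

```text
clock: 8.35
tool_pos: [0.5673, -0.2027, 0.22]
orientation: [-180.0, -0.0, -70.2]
force: [-0.3, 0.1, -0.3]
opening: 0.0878
gripper_force: 0.0
```

Call:
send_rows(increments=[[[0,-0.1,0.15,0],[0,-0.1,0.15,0],[0,-0.1,0.15,0]]])

```text
clock: 8.72
tool_pos: [0.5682, -0.2194, 0.2493]
orientation: [-180.0, 0.0, -70.0]
force: [0.5, 0.3, -0.7]
opening: 0.0877
gripper_force: 0.0
```

Run:
```python
from h import *
o=ctrl.get_obs();print(o['clock'],o['tool_pos'],o['orientation'],o['joint_pos'])
c=ctrl.calibration('wrist');im=snap('wrist','w2.png')
for t,z in [('lamp',.012),('charger',0),('collar_top',.111),('lens',.05)]:
  for d in ctrl.spot_point(t,'wrist')[:2]: print(t,d['pixel'],d['conf'],ray('wrist',d['pixel'],z,c))
json.dump({k:np.array(v).tolist() for k,v in c.items()},open('c2.json','w'))
u=proj('wrist',[.567,-.22,.06],c); print(u)
r0,c0=int(u[0])-75,int(u[1])-100
cr=cv2.convertScaleAbs(cv2.resize(im[r0:r0+150,c0:c0+200,::-1],(800,600),interpolation=cv2.INTER_CUBIC),alpha=1.5,beta=10)
for i in range(0,200,20):
    cv2.putText(cr,str(i*4),(i*4,10),0,.35,(0,0,255));cv2.putText(cr,str(i*4),(0,i*4+4),0,.35,(0,0,255))
print(r0,c0);cv2.imwrite('pics/w2c.png',cr)
```

```text
8.725 [ 0.56815756 -0.21941807  0.24933274] [-1.79982344e+02  1.82221673e-02 -7.00353991e+01] [-2.77598677e+00  1.36078094e+01 -6.06361236e+00 -2.50968350e-02
 -7.03193404e+01  2.27490350e+01]
lamp [188.2, 323.5] 0.72 [ 0.56873519 -0.22854834  0.012     ]
collar_top [211.5, 329.4] 0.68 [ 0.56487757 -0.22820467  0.111     ]
lens [223.7, 305.7] 0.92 [ 0.57489322 -0.19927989  0.05      ]
lens [369.0, 217.9] 0.48 [ 0.60622197 -0.03503417  0.05      ]
(np.float64(207.1104644174088), np.float64(322.36906944489283))
132 222
```

View pics/w2c.png

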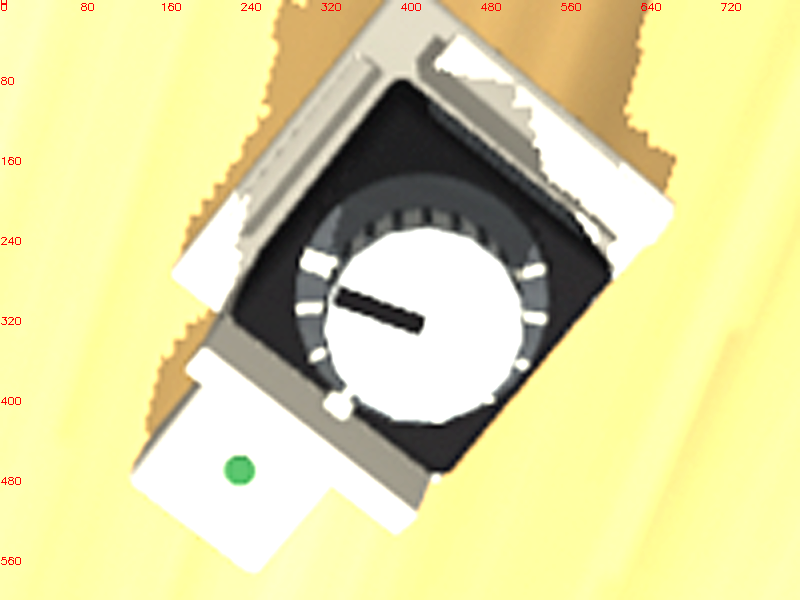

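Run:
```python
from h import *
c=json.load(open('c2.json'));f=lambda L:[(222+x/4,132+y/4) for x,y in L]
print('cap');quad('wrist',f([(425,229),(523,325),(422,420),(328,325)]),.111,c)
print('line');quad('wrist',f([(424,324),(335,295)]),.111,c)
print('deck');quad('wrist',f([(398,80),(610,278),(435,470),(232,313)]),.082,c)
P=ray('wrist',f([(340,405)])[0][::-1],.083,c);print('nib',P)
print('charger cheek outer +y');quad('wrist',f([(205,350),(430,475)]),.079,c)
print('charger cheek outer top +y');quad('wrist',f([(185,365),(395,530)]),.079,c)
print('base/block');quad('wrist',f([(135,478),(252,570)]),.026,c)
print('-y cheek outer');quad('wrist',f([(460,35),(672,203)]),.079,c)
```

```text
cap
mean [ 0.5653 -0.2266]
 edge 24.9 dir 155.5
 edge 25.4 dir 64.4
 edge 24.6 dir -26.2
 edge 24.6 dir -114.9
line
mean [ 0.5739 -0.2266]
 edge 16.8 dir 1.6
 edge 16.8 dir -178.4
deck
mean [ 0.5663 -0.2276]
 edge 56.6 dir 157.4
 edge 52.1 dir 69.1
 edge 51.7 dir -18.8
 edge 55.9 dir -105.8
nib [ 0.57291992 -0.2001288   0.083     ]
charger cheek outer +y
mean [ 0.5762 -0.196 ]
 edge 52.3 dir 169.9
 edge 52.3 dir -10.1
charger cheek outer top +y
mean [ 0.5789 -0.1871]
 edge 54.8 dir 160.3
 edge 54.8 dir -19.7
base/block
mean [ 0.5924 -0.1455]
 edge 35.8 dir 159.6
 edge 35.8 dir -20.4
-y cheek outer
mean [ 0.5504 -0.2679]
 edge 52.8 dir 162.5
 edge 52.8 dir -17.5
```

Call:
send_rows(increments=[[[-0.014,-0.038,-0.1,0.12],[-0.014,-0.038,-0.2,0.24],[-0.014,-0.038,-0.3,0.36],[-0.014,-0.038,-0.4,0.48],[-0.014,-0.038,-0.5,0.6],[-0.014,-0.038,-0.6,0.65],[-0.014,-0.038,-0.78,0.65],[-0.014,-0.038,-0.78,0.65],[-0.014,-0.038,-0.78,0.65]]])

```text
clock: 10.1
tool_pos: [0.566, -0.2275, 0.0945]
orientation: [180.0, -0.0, -14.1]
force: [0.4, 0.2, 0.3]
opening: 0.0874
gripper_force: 0.0
```

Call:
send_rows(increments=[[[0,0,-0.015,0],[0,0,-0.015,0],[0,0,-0.015,0],[0,0,-0.015,0],[0,0,-0.015,0],[0,0,-0.015,0],[0,0,-0.015,0]]], jaw=0)

```text
clock: 10.98
tool_pos: [0.5655, -0.2272, 0.0906]
orientation: [-180.0, -0.0, -14.2]
force: [-0.3, 2.0, 1.7]
opening: 0.0355
gripper_force: 30.0
```

Call:
send_rows(increments=[[[0,0,0,-0.08],[0,0,0,-0.16],[0,0,0,-0.24],[0,0,0,-0.32],[0,0,0,-0.4],[0,0,0,-0.48],[0,0,0,-0.56],[0,0,0,-0.56]]])

```text
clock: 11.98
tool_pos: [0.5649, -0.2275, 0.0905]
orientation: [180.0, 0.0, -62.3]
force: [-2.2, 1.1, 0.9]
opening: 0.0352
gripper_force: 29.9
```

Call:
send_rows(increments=[[[0,0,0,-0.08],[0,0,0,-0.16],[0,0,0,-0.24],[0,0,0,-0.32],[0,0,0,-0.4],[0,0,0,-0.48],[0,0,0,-0.557],[0,0,0,-0.557],[0,0,0,-0.557]]])

```text
clock: 13.1
tool_pos: [0.5647, -0.2272, 0.0903]
orientation: [179.9, 0.0, -110.0]
force: [-2.4, 2.3, 1.6]
opening: 0.0351
gripper_force: 29.9
```

Call:
send_rows(increments=[[[0,0,0,0],[0,0,0,0],[0,0,0,0],[0,0,0.2,0],[0,0,0.5,0],[0,0,0.8,0],[0,0,0.8,0],[0,0,0.8,0]]], jaw=1)

```text
clock: 14.1
tool_pos: [0.5652, -0.2273, 0.2507]
orientation: [-180.0, 0.0, -110.2]
force: [-0.9, 0.7, -0.6]
opening: 0.0879
gripper_force: 0.0
```

```bash
cat > crop.py <<'E'
from h import *
import sys
def crop(n,p,name):
    o=ctrl.get_obs();print(o['clock'],o['tool_pos'],o['orientation'][2])
    c=ctrl.calibration(n);im=snap(n,name+'.png');json.dump({k:np.array(v).tolist() for k,v in c.items()},open(name+'.json','w'))
    u=proj(n,p,c);r0,c0=max(0,min(330,int(u[0])-75)),max(0,min(440,int(u[1])-100))
    cr=cv2.convertScaleAbs(cv2.resize(im[r0:r0+150,c0:c0+200,::-1],(800,600),interpolation=cv2.INTER_CUBIC),alpha=1.5,beta=10)
    for i in range(0,200,20):
        cv2.putText(cr,str(i*4),(i*4,10),0,.35,(0,0,255));cv2.putText(cr,str(i*4),(0,i*4+4),0,.35,(0,0,255))
    print(r0,c0);cv2.imwrite('pics/'+name+'c.png',cr)
E
python3 -c "
from crop import *
crop('wrist',[.565,-.227,.08],'w3')"
```

```text
14.1 [ 0.56521875 -0.22733108  0.25067601] -110.16671294150846
136 222
```

View pics/w3c.png

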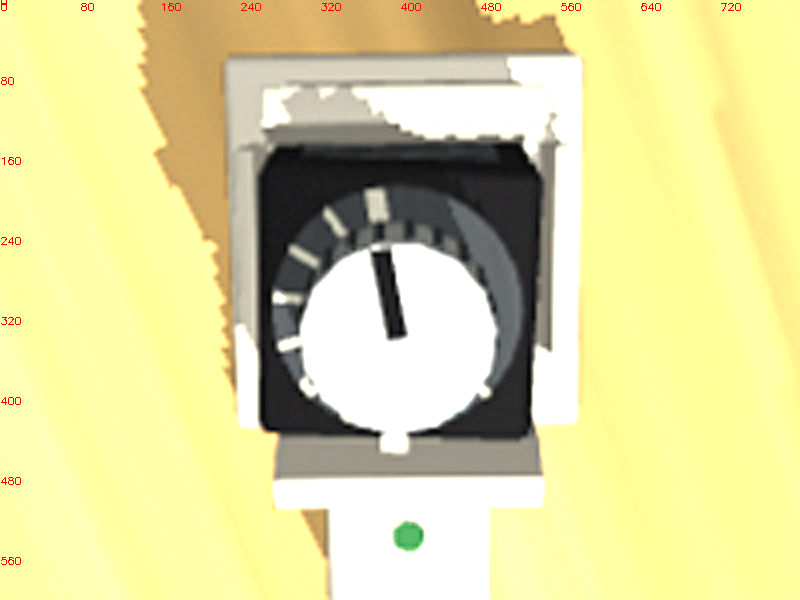

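The line on the collar runs from (397,338) to (380,252), about 169° clockwise from the nib at (395,440), so the dimmer is at 7. Next I grip the lamp body through the charger's open sides.

Call:
send_rows(increments=[[[0,0,-0.3,0],[0,0,-0.6,0],[0,0,-0.85,0],[0,0,-0.985,0],[0,0,-0.985,0],[0,0,-0.985,0]]])

```text
clock: 14.9
tool_pos: [0.5657, -0.2276, 0.054]
orientation: [-180.0, -0.0, -110.1]
force: [1.1, -0.9, 0.4]
opening: 0.0876
gripper_force: 0.0
```

Call:
send_rows(increments=[[[0,0,0,0],[0,0,0,0],[0,0,0,0],[0,0,0,0],[0,0,0.1,0],[0,0,0.35,0],[0,0,0.6,0],[0,0,0.6,0]]], jaw=0)

```text
clock: 15.9
tool_pos: [0.5675, -0.2278, 0.1777]
orientation: [-179.6, 0.1, -110.1]
force: [0.5, 0.0, -5.8]
opening: 0.0564
gripper_force: 29.8
```

Call:
send_rows(increments=[[[-0.2,0.2,0,0],[-0.4,0.4,0,0],[-0.53,0.54,0,0],[-0.53,0.54,-0.25,0],[-0.53,0.54,-0.5,0],[-0.53,0.54,-0.63,0],[-0.53,0.54,-0.64,0],[-0.53,0.54,-0.64,0]]])

```text
clock: 16.9
tool_pos: [0.4593, -0.1195, 0.0457]
orientation: [180.0, -0.0, -110.2]
force: [0.7, 0.4, -4.7]
opening: 0.0561
gripper_force: 29.8
```

Call:
send_rows(increments=[[[0,0,-0.015,0],[0,0,-0.022,0],[0,0,-0.022,0]]])

```text
clock: 17.27
tool_pos: [0.4598, -0.1194, 0.0418]
orientation: [-179.9, 0.0, -110.2]
force: [-1.7, 0.7, 1.8]
opening: 0.0562
gripper_force: 29.9
```

Call:
send_rows(increments=[[[0,0,0,0],[0,0,0,0],[0,0,0.2,0],[0,0,0.45,0.0],[0,0,0.45,0.12],[0,0,0.45,0.24],[0,0,0.45,0.36],[0,0,0.45,0.48],[0,0,0.45,0.6],[0,0,0.45,0.72],[0,0,0.45,0.84],[0,0,0.45,0.96]]], jaw=1)

```text
clock: 18.77
tool_pos: [0.4594, -0.1195, 0.1313]
orientation: [-180.0, -0.0, -27.3]
force: [-0.6, -0.8, -0.2]
opening: 0.0881
gripper_force: 0.0
```

Call:
send_rows(increments=[[[0,0,0,0.087],[0,0,-0.2,0.087],[0,0,-0.4,0.087],[0,0,-0.435,0.087],[0,0,-0.435,0.087]]])

```text
clock: 19.4
tool_pos: [0.4597, -0.1195, 0.0446]
orientation: [180.0, 0.0, -20.2]
force: [0.4, -0.6, -0.9]
opening: 0.0877
gripper_force: 0.0
```

Call:
send_rows(increments=[[[0,0,0,0],[0,0,0,0],[0,0,0,0],[0,0,0,0]]], jaw=0)

```text
clock: 19.9
tool_pos: [0.4599, -0.1192, 0.0447]
orientation: [-180.0, -0.1, -20.2]
force: [0.1, 2.6, 5.1]
opening: 0.0558
gripper_force: 29.9
```

Call:
send_rows(increments=[[[0,0,0.2,0],[0,0,0.5,0],[0,0,0.7,0],[0.05,0.25,0.7,-0.1],[0.15,0.5,0.7,-0.2],[0.25,0.75,0.7,-0.3],[0.35,1,0.7,-0.4],[0.35,1,0.7,-0.5]]])

```text
clock: 20.9
tool_pos: [0.5298, 0.0836, 0.1829]
orientation: [179.9, 0.0, -63.3]
force: [-0.2, -0.6, -5.4]
opening: 0.0559
gripper_force: 29.9
```

Call:
send_rows(increments=[[[0,0.25,0,-0.04],[0.02,0.5,0,-0.083],[0.025,0.75,0,-0.083],[0.025,0.945,0,-0.083],[0.025,0.945,0,-0.083],[0.025,0.945,0,-0.083]]])

```text
clock: 21.65
tool_pos: [0.5334, 0.2691, 0.183]
orientation: [179.9, -0.0, -70.3]
force: [-0.1, -1.3, -4.4]
opening: 0.0559
gripper_force: 29.9
```

Run:
```python
from h import *
o=ctrl.get_obs();print(o['clock'],o['tool_pos'],o['orientation'])
c=ctrl.calibration('wrist');im=snap('wrist','w4.png')
for t,z in [('mount',0),('mount_seat',.012),('collar_top',.23),('lens',.17)]:
  for n in ['wrist']:
    for d in ctrl.spot_point(t,n)[:2]: print(t,d['pixel'],d['conf'],ray(n,d['pixel'],z,c).round(4))
```

```text
21.65 [0.53341773 0.26907874 0.18299176] [ 1.79853922e+02 -4.01627324e-02 -7.02749775e+01]
mount [205.8, 316.4] 0.6 [0.5373 0.2676 0.    ]
mount_seat [208.7, 317.8] 0.7 [0.5362 0.2672 0.012 ]
collar_top [368.8, 323.7] 0.72 [0.5325 0.2706 0.23  ]
```

View pics/w4.png

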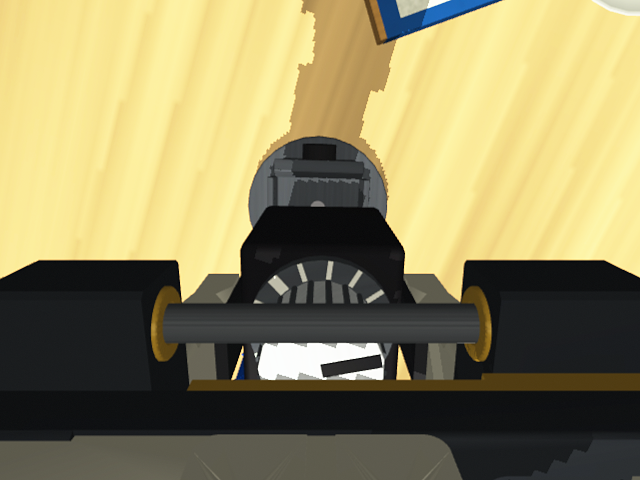

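Call:
send_rows(increments=[[[0.008,0.003,0,0.003],[0.008,0.003,-0.2,0.003],[0.008,0.003,-0.35,0.003],[0.008,0.003,-0.45,0.003],[0.008,0.003,-0.53,0.003],[0.008,0.003,-0.58,0.003],[0.008,0.003,-0.58,0.003]]])

```text
clock: 22.78
tool_pos: [0.5358, 0.27, 0.0677]
orientation: [180.0, -0.0, -70.0]
force: [0.4, -0.6, -4.3]
opening: 0.0559
gripper_force: 29.9
```

Call:
send_rows(increments=[[[0,0,-0.03,0],[0,0,-0.045,0],[0,0,-0.055,0],[0,0,-0.062,0],[0,0,-0.062,0]]])

```text
clock: 23.4
tool_pos: [0.536, 0.2703, 0.0568]
orientation: [-180.0, 0.0, -70.0]
force: [-3.9, -0.5, 5.9]
opening: 0.0562
gripper_force: 29.9
```

Call:
send_rows(increments=[[[0,0,0,0],[0,0,0,0],[0,0,0,0],[0,0,0.3,0],[0,0,0.6,0],[0,0,0.95,0],[0,0,0.95,0],[0,0,0.95,0]]], jaw=1)

```text
clock: 24.4
tool_pos: [0.5359, 0.2703, 0.2461]
orientation: [-179.9, 0.1, -70.0]
force: [-0.2, 0.6, -0.2]
opening: 0.0877
gripper_force: 0.0
```

```bash
python3 -c "
from crop import *
crop('wrist',[.535,.27,.08],'w5')"
```

```text
24.4 [0.53592453 0.27030448 0.24610509] -70.0441246713167
138 222
```

View pics/w5c.png

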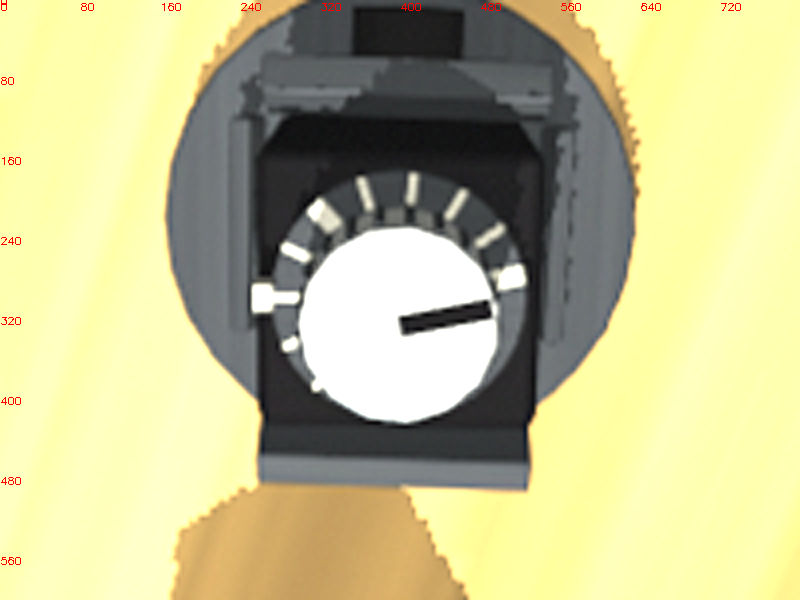

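The nib at (262,297) sits at tick 7, with 0 at (511,278) and the broad 5 at (324,214). The lamp is seated with its lens toward the bracket's +x side, and the battery comes next.

Call:
send_rows(increments=[[[0.1,-0.28,0,0],[0.2,-0.56,0,0],[0.3,-0.84,-0.1,0],[0.36,-1,-0.3,0]]])

```text
clock: 24.95
tool_pos: [0.6086, 0.0677, 0.1844]
orientation: [-180.0, -0.0, -70.1]
force: [0.7, 0.7, 0.6]
opening: 0.0879
gripper_force: 0.0
```

Call:
send_rows(increments=[[[0,-0.2,-0.1,0],[0,-0.351,-0.2,0],[0,-0.351,-0.3,0],[0,-0.351,-0.55,0],[0,-0.351,-0.81,0],[0,-0.351,-0.81,0],[0,-0.351,-0.81,0]]])

```text
clock: 25.82
tool_pos: [0.6084, -0.0001, 0.0243]
orientation: [180.0, -0.0, -70.0]
force: [0.4, 0.0, 0.2]
opening: 0.088
gripper_force: 0.0
```

Call:
send_rows(increments=[[[0,0,0,0],[0,0,0,0],[0,0,0,0],[0,0,0,0],[0,0,0.2,0],[0,0,0.5,0],[0,0,0.75,0],[0,0,0.75,0]]], jaw=0)

```text
clock: 26.82
tool_pos: [0.6101, 0.0004, 0.1781]
orientation: [-179.6, -0.0, -70.0]
force: [2.0, -0.3, -4.4]
opening: 0.056
gripper_force: 30.0
```

Call:
send_rows(increments=[[[-0.15,-0.2,0,-0.1],[-0.22,-0.4,0,-0.22],[-0.22,-0.65,0,-0.34],[-0.22,-0.9,0,-0.465],[-0.22,-1,0,-0.465]]])

```text
clock: 27.45
tool_pos: [0.5623, -0.202, 0.1717]
orientation: [179.8, -0.0, -110.2]
force: [0.5, 0.9, -4.5]
opening: 0.056
gripper_force: 30.0
```

Call:
send_rows(increments=[[[0.002,-0.137,0,0],[0.002,-0.137,-0.1,0],[0.002,-0.137,-0.2,0],[0.002,-0.137,-0.2,0]]])

```text
clock: 27.95
tool_pos: [0.5623, -0.2267, 0.1309]
orientation: [179.7, -0.0, -109.9]
force: [-0.6, -0.6, -3.0]
opening: 0.0556
gripper_force: 30.0
```

Call:
send_rows(increments=[[[0.012,-0.003,0,0],[0.012,-0.003,-0.1,0],[0.012,-0.003,-0.2,0],[0.012,-0.003,-0.3,0],[0.012,-0.003,-0.38,0],[0.012,-0.003,-0.42,0],[0.012,-0.003,-0.42,0]]])

```text
clock: 28.82
tool_pos: [0.5667, -0.228, 0.0496]
orientation: [180.0, -0.0, -110.0]
force: [-0.7, 1.0, -4.7]
opening: 0.0557
gripper_force: 30.0
```

Call:
send_rows(increments=[[[0,0,-0.03,0],[0,0,-0.05,0],[0,0,-0.062,0],[0,0,-0.07,0],[0,0,-0.07,0]]])

```text
clock: 29.45
tool_pos: [0.5666, -0.228, 0.0364]
orientation: [-180.0, -0.0, -110.0]
force: [-3.5, 3.3, 3.5]
opening: 0.0561
gripper_force: 30.0
```

Contact came at the predicted height. I release, rise and check.

Call:
send_rows(increments=[[[0,0,0,0],[0,0,0,0],[0,0,0,0],[0,0,0.3,0],[0,0,0.6,0],[0,0,0.95,0],[0,0,0.95,0],[0,0,0.95,0]]], jaw=1)

```text
clock: 30.45
tool_pos: [0.5668, -0.228, 0.2262]
orientation: [-179.9, 0.0, -110.0]
force: [-0.3, 0.0, -0.4]
opening: 0.0879
gripper_force: 0.0
```

```bash
python3 -c "
from crop import *
crop('wrist',[.565,-.227,.08],'w6')
s=snap('scene')
for t in ['tumbler','saucer','matchbox','tape','battery','lamp']: print(t,[(d['bbox'],round(d['conf'],2)) for d in ctrl.trace(t,'scene')][:2])
"
```

```text
30.45 [ 0.56683365 -0.2279506   0.22617832] -110.00881854775275
143 225
tumbler [([216.7, 269.7, 254.6, 345.5], 0.81)]
saucer [([244.3, 219.1, 294.6, 244.1], 0.57)]
matchbox [([284.9, 238.1, 336.8, 272.1], 0.89)]
tape [([328.8, 283.0, 380.2, 335.4], 0.6)]
battery [([155.2, 254.5, 190.2, 294.6], 0.8), ([420.8, 208.2, 454.8, 246.7], 0.65)]
lamp [([373.0, 207.5, 407.2, 258.0], 0.6), ([328.9, 281.3, 382.4, 333.7], 0.56)]
```

View pics/w6c.png

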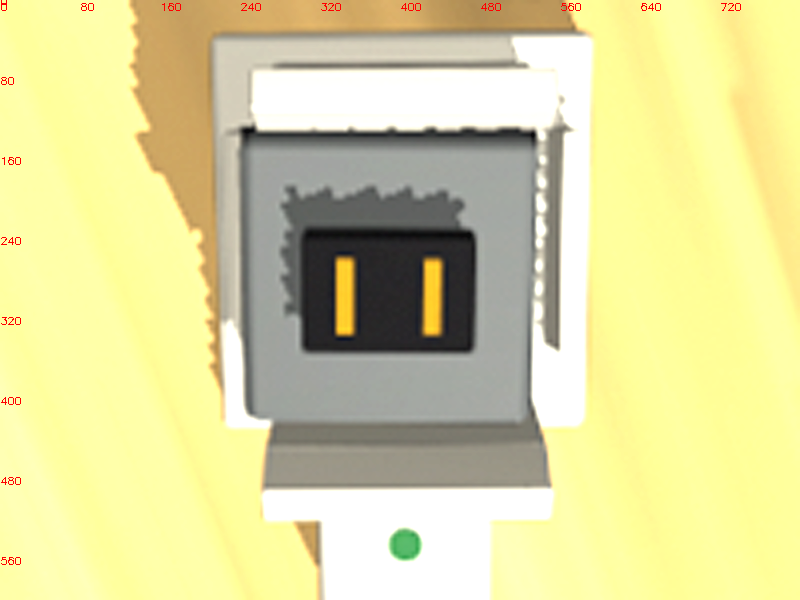

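The battery sits inside the pocket, with its top face at (243–530, 135–420), level and between both lips. The bystanders' boxes in the scene view are where they were at the start.

```bash
python3 -c "
from plant import ctrl
print(ctrl.close_job())"
```

```text
the job is handed in; nothing more can be done
None
```

I swapped the two and handed the job in at about 31 s: the battery is home in the charger, the lamp is home in the bracket with its lens toward the open +x side, the dimmer reads 7, and the bystanders have not moved; no verdict came back.

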